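# Undo two quarter-turn fasteners and slide the access cover open

### The arm

A 6-joint arm with a two-finger parallel gripper is mounted at the origin on a cart in front of the work surface, level with it; the furniture and walls round the work are solid. World frame = base frame: x ahead of the robot, y to its left, z up, the work surface at z = 0. Lengths are in m, angles in rad, forces in N, time in s.
With the tool pointing down it reaches from about 0.375 to 0.9 m from the base axis. Payload 3.1 kg.
Tool frame: the origin (TCP) lies at the very end of the fingers, on their centre line; the grasp point (between the pads) lies 19 mm behind it; z points along the fingers, y is the line along which they close (so a half turn about z gives the same grasp; the last joint's range is limited). The gripper opens to 87 mm and grips with 3 to 60 N. Pads are 19 mm wide; open, the fingers measure 117 mm over their backs; the gripper's body (75 mm by 190 mm) begins 51 mm behind the grasp point.
Start: joints at [-1.472, 0.527, 1.433, -0, 1.181, -0.178], TCP at [0.171, -0.601, 0.223] pointing down, gripper open.
Joint ranges: [-3.08, 3.08], [-0.75, 2.2], [0.22, 2.44], [-1.43, 4.57], [0, 2.65], [-2.85, 2.85]. Speed limits (rad/s): [2.79, 2.79, 3.14, 3.14, 3.14, 3.14].

### API

Orientations are given as a 3x3 rotation matrix whose columns are the frame's x, y, z axes.
In Python, from plant import env gives the robot as it stands.
- The arm moves only by the tool drive_tool, never from a script. Its arguments are lists of equal length, an entry for each row: "linear": the shift along the tool's x, y, z as a fraction of full scale, a list of three; "turn": the turn, a rotation vector about the tool's x, y, z as a fraction of full scale, a list of three; "hand": the opening, from -1 (shut) to 1 (fully open). In form: {"linear": [[x, y, z], ...], "turn": [[ax, ay, az], ...], "hand": [hand, ...]}. A call has 1 to 8 rows; each row shifts and turns the commanded pose from where the row before left it, along the tool's axes as they then stand; what a row does not reach is not made up. Full scale, the value 1, is 0.03 m for a shift and 0.15 rad for a turn. A row lasts 1/10 s, in which the tool goes at most 50 mm and 8.59 degrees, less where a joint would pass 70% of its speed; a pose out of reach is approached as far as the arm can. A call with a number of a shift or a turn outside -1 to 1 is refused whole. A call with a gripper value outside its range is refused whole. The fingers move at their own pace and stop on an object; "newtons" is the grip in N (left out, the last holds). Time passes only in rows, so rows that do not move let the fingers close. It gives the time, the measured TCP pose, the force, the opening and the grip force at its end, in the units of the state.
- env.get_obs(): the state, without advancing time (a new reading comes with each control period).
- env.camera(name): name is "scene" or "top" or "wrist"; returns a dict with "img" (480x640x3 uint8, red, green, blue), "range_z" (480x640 float32, m along the optical axis (not along the pixel's ray), 0 where there is no reading), "K" (3x3 intrinsics, pixels), "rvec" (rotation vector, rad) and "tvec" (3), from world to camera coordinates, as OpenCV has them. Camera axes: x right, y down, z forward; pixel columns grow to the right and rows downward; lengths in m; the calibration is good to about 2 mm. A picture is of the moment at which its call begins.
- env.hand_in(): hands the job in; it is judged then, once.
The state is a dict: "time": time; "q": joint angles; "dq": joint speeds; "tau": joint torques, N m; "position": TCP position; "tcp_rot": TCP orientation; "wrist_force": force on the tool from outside, world axes, zero at the start; "torque": the same for the moment, N m; "gripper_width": finger opening in m; "finger_force": force on a finger pad.
Only numpy, scipy, OpenCV 4.12 (cv2) and the standard library are available. Lean on these libraries where they do the work, as an engineer would, in place of code of your own. Each camera call takes 0.05 s, during which the arm holds its last target. There are 200 camera calls.

### The job

Use the orange screwdriver from the rack to undo both slotted quarter-turn fasteners on the grey instrument box, turning each anticlockwise to its stop, so that the white access cover is free; push the cover fully open by its blue ridge. At the end the screwdriver hangs upright in the fork of its rack again, and the other things on the bench are where they were.

Things in the scene. Friction and masses are not known exactly. Their poses are not given: they have to be found in the camera images.
- housing: grey fixed instrument box, 150 (x) x 270 (y) x 60 mm high, origin at the centre of its underside, z up. On top: the white sliding cover between two black rails (along y at x = +-62 mm, tops 70 mm above the bench) and, at the -y end, two identical slotted brass fasteners 80 mm apart along x. Each locks the cover until turned about 1.4 rad from fully locked, anticlockwise from above
- fastener_near (a point): on the axis of the fastener nearer the robot (housing x -40, y -95 mm), at its bezel's top, 70.5 mm above the bench. The bezel is a well 18 mm wide, 4.7 mm deep to the brass head, which has a slot 4.4 mm wide, 4.6 mm deep right across. The head is sprung: pressed, it sinks up to 5 mm (2.7 N at first, 7 N at the end). Turning it takes about 0.08 N m. The point turns with the housing only
- fastener_far (a point): same point of the other fastener (housing x +40, y -95 mm). Of each: the slot lies along housing x when fully locked; the hard stop is 1.57 rad (90 degrees) anticlockwise of that. At the start each slot stands 0 to 0.35 rad anticlockwise of locked, drawn separately and given by no reading: look, or press the blade on the head and turn until it drops in
- cover (a joint): travel in m of the white access cover (112 x 90 x 4 mm) towards the housing's +y: 0 closed, 0.080 fully open at the stop. It slides stiffly (about 1.5 N) and stays where it is left; with a fastener still locked it moves only about 2 mm
- ridge (a point): centre of the top of the blue push ridge on the cover, 79.5 mm above the bench; the ridge is 60 mm long along the housing's x, 8 mm thick along y, and stands 15 mm above the cover (cover top 64.5 mm above the bench). It moves with the cover
- screwdriver: loose, 131 mm, 0.12 kg; origin mid blade end, z along the axis to the handle. Blade 13 mm wide (x), 2 thick (y), 12 long; shank 8 mm; black collar 26 mm across, 55 to 61 mm above the tip; orange handle 61 to 131 mm, 24 mm (x) by 20 mm between the flats facing +-y: grip across these. At the start it hangs upright in the fork, x within 0.25 rad of the rack's x
- rack: blue fixed fork rack, 85 x 85 mm foot, origin under the middle of the fork; the fork's open end points to its -x
- fork (a point): mid fork at its upper face, 80 mm above the bench: the collar rests here, the shank in the 14 mm slot, the tip 25 mm above the bench. Fork 40 mm wide, 8 thick; arms reach 22 mm to the rack's -x, with stops 4 mm high at their ends; the tool goes in from -x with its collar over the stops, or from above with the blade along the slot
- mug: striped white mug, 86 x 120 x 90 mm, bystander
- tape_roll: roll of black tape, 55 x 53 x 19 mm, bystander
- side_cutters: red-handled side cutters, 45 x 134 x 12 mm, bystander
- solder_reel: reel of solder, 62 x 62 x 39 mm, bystander

How it is judged:
By the outcome, as a careful person would: the job done as asked, in the order asked, and still so for the second after the job is handed in, with the robot touching nothing.
It also fails if it takes over 72 s, if anything falls off the work surface, if the arm or the gripper's body presses on something with over 40 N, if the wrist force passes 120 N, or if a joint passes its speed limit or range.

## Working session

There is one attempt and no reset: what is moved stays moved. The work goes in short steps, Python scripts to look and compute and a tool call to move; the robot and the scene stay as the last step left them, time stands still between calls to the robot, and variables do not carry over. Pictures are saved under pics/ and viewed, at most 10 in all, crops included, and the job is handed in when it is done.

Besides the shell and the picture viewer there is one more tool, called after "Emit:" by a JSON object that holds its "api" and its "payload", one argument or row to a line. drive_tool: Moves the arm, as the interface text tells. Shift numbers are shares of 0.03 m and turn numbers shares of 0.15 rad, none past 1 either way. Its arguments: {"type":"object","properties":{"linear":{"type":"array","items":{"type":"array","items":{"type":"number","minimum":-1,"maximum":1}}},"turn":{"type":"array","items":{"type":"array","items":{"type":"number","minimum":-1,"maximum":1}}},"hand":{"type":"array","items":{"type":"number"}},"newtons":{"type":"number"}},"required":["linear","turn","hand"]}

```bash
ls; mkdir -p pics; cat > h.py <<'E'
import numpy as np, cv2
from plant import env
def cam(n):
    c=env.camera(n); c['R']=cv2.Rodrigues(np.array(c['rvec'],float))[0]; c['t']=np.array(c['tvec'],float).ravel(); return c
def cloud(c):
    z=c['range_z'].astype(float); v,u=np.mgrid[0:480,0:640]; K=c['K']
    p=np.stack([(u-K[0,2])/K[0,0]*z,(v-K[1,2])/K[1,1]*z,z],-1)
    w=(p-c['t'])@c['R']; w[z==0]=np.nan; return w
def atz(c,u,v,z):
    K=c['K']; d=c['R'].T@np.array([(u-K[0,2])/K[0,0],(v-K[1,2])/K[1,1],1]); o=-c['R'].T@c['t']
    return o+d*(z-o[2])/d[2]
def save(n,im): cv2.imwrite('pics/'+n,cv2.cvtColor(im,cv2.COLOR_RGB2BGR))
E
python3 - <<'E'
from h import *
o=env.get_obs()
for k,v in o.items(): print(k,np.round(v,4).tolist())
for n in ['top','scene']:
    c=cam(n); save(n+'0.png',c['img']); np.savez(n+'0.npz',**c); print(n,c['K'].tolist(),(-c['R'].T@c['t']).round(3))
E
```

```text
pics
time 0.0
q [-1.4725, 0.5285, 1.4339, -0.0, 1.1814, -0.1785]
dq [-0.0026, 0.0004, -0.0003, 0.0008, 0.0013, 0.0003]
tau [0.0018, -44.0037, -17.6594, 0.0633, 0.0582, -0.0002]
position [0.1707, -0.6005, 0.2216]
tcp_rot [[0.9619, 0.2732, -0.0002], [0.2732, -0.9619, 0.0022], [0.0004, -0.0022, -1.0]]
wrist_force [0.4625, 0.5471, 0.0151]
torque [0.0399, 0.0062, 0.017]
finger_force 0.0
gripper_width 0.0871
top [[494.21043904705664, 0.0, 317.21234215691857], [0.0, 494.21043904705664, 232.22220343846476], [0.0, 0.0, 1.0]] [ 0.507 -0.301  1.197]
scene [[560.6121756660087, 0.0, 306.2115913097595], [0.0, 560.6121756660087, 235.6190739684233], [0.0, 0.0, 1.0]] [ 0.104 -1.282  0.75 ]
```

View pics/top0.png

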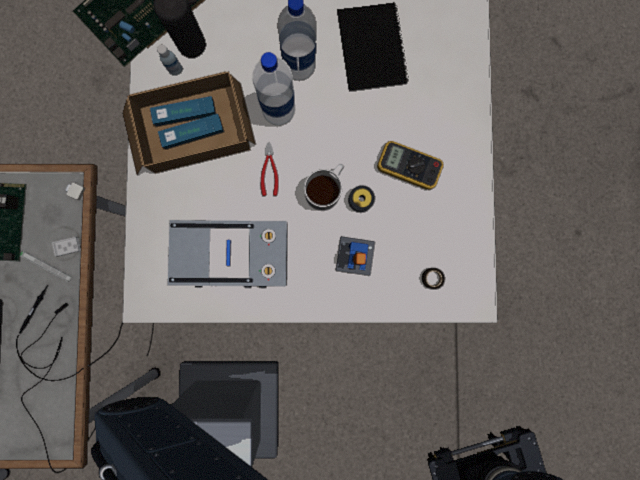

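View pics/scene0.png

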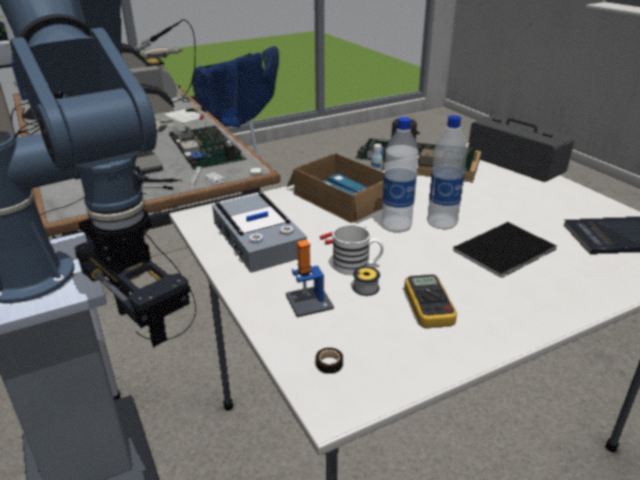

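Top view: the housing spans about (168–287, 221–287), with fasteners at (268,236) and (268,271) and the ridge at (229,252). The rack is near (355,256) with the orange handle at (361,258). The mug (322,188), reel (361,199), tape (432,278) and cutters (269,172) stand clear. Next I'll measure and zoom in.

```bash
cat > m.py <<'E'
from h import *
c=dict(np.load('top0.npz')); w=cloud(c); im=c['img'].astype(int)
r,g,b=im[...,0],im[...,1],im[...,2]
def comp(mask,box):
    m=np.zeros(mask.shape,bool); y0,y1,x0,x1=box; m[y0:y1,x0:x1]=mask[y0:y1,x0:x1]; return m
# housing: points of height .05..0.075 
z=w[...,2]
m=comp((z>.045)&(z<.08),(200,310,150,300)); p=w[m][:,:2]
print('housing rect',cv2.minAreaRect(p.astype(np.float32)))
m=comp((b>r+50)&(b>g+25)&(z>.06),(225,280,200,255)); q=w[m]; print('ridge',q.mean(0),cv2.minAreaRect(q[:,:2].astype(np.float32)),m.sum())
m=comp((r>150)&(b<90)&(z>.05),(235,290,340,390)); q=w[m]; print('handle',np.median(q,0),q[:,2].max(),m.sum())
t=q[q[:,2]>q[:,2].max()-.015]; print('handle top',t.mean(0),len(t))
m=comp((z>.003)&(z<.018),(225,290,325,390)); print('foot',cv2.minAreaRect(w[m][:,:2].astype(np.float32)))
m=comp((b>r+40)&(z>.06),(225,290,325,390)); q=w[m]; print('rack blue',q.min(0),q.max(0)); 
A=cv2.resize(c['img'][225:290,325:390],(400,400),interpolation=cv2.INTER_CUBIC)
B=cv2.resize(c['img'][222:288,240:295],(400,480),interpolation=cv2.INTER_CUBIC)[:400]
s=dict(np.load('scene0.npz'))
C=cv2.resize(s['img'][235:320,270:355],(400,400),interpolation=cv2.INTER_CUBIC)
save('crop1.png',cv2.resize(np.hstack([A,C]),(800,400)))
E
python3 m.py
```

```text
housing rect ((0.5457849502563477, -0.10930760204792023), (0.27118778228759766, 0.1500338464975357), 89.61365509033203)
ridge [ 0.54465428 -0.11443212  0.07872293] ((0.5458571314811707, -0.1128682866692543), (0.010014310479164124, 0.05631803348660469), 89.9902572631836) 82
handle [ 0.53203574 -0.40688344  0.15604712] 0.1607557444033638 78
handle top [ 0.53146118 -0.40643506  0.15599639] 78
foot ((0.5386264324188232, -0.4135633707046509), (0.15466901659965515, 0.15564291179180145), 0.006974346470087767)
rack blue [ 0.50908785 -0.43143984  0.06296487] [ 0.57035323 -0.38519252  0.14919506]
```

View pics/crop1.png

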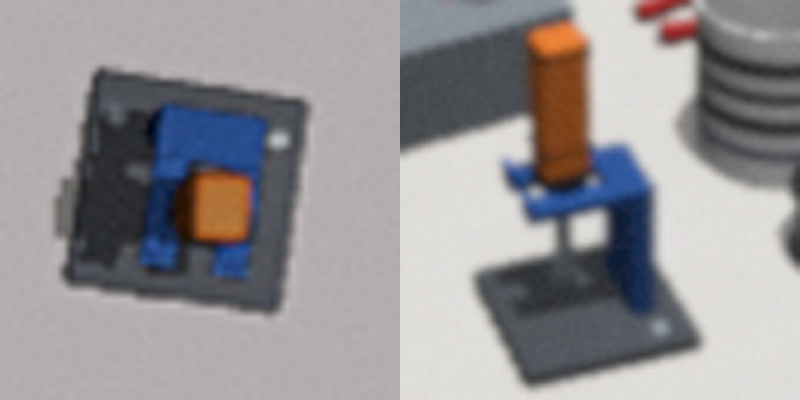

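The crop shows the fork open toward world −x, with the rack's yaw about −0.14 rad. The screwdriver hangs upright in the slot and its handle is roughly square to the world. I'll move above it and refine with the wrist camera.

Emit:
{"api": "drive_tool", "payload": {
  "linear": [
    [0, 0, -0.7],
    [0, 0, -0.7],
    [0, 0, -0.7],
    [1, -0.74, 0],
    [1, -0.74, 0],
    [1, -0.74, 0],
    [1, -0.74, 0],
    [1, -0.74, 0]
  ],
  "turn": [
    [0, 0, 0.93],
    [0, 0, 0.93],
    [0, 0, 0.93],
    [0, 0, 0],
    [0, 0, 0],
    [0, 0, 0],
    [0, 0, 0],
    [0, 0, 0]
  ],
  "hand": [1, 1, 1, 1, 1, 1, 1, 1]
}}

```text
time: 0.9
position: [0.336, -0.5113, 0.2851]
tcp_rot: [[0.99, -0.141, -0.0], [-0.141, -0.99, 0.001], [-0.001, -0.001, -1.0]]
wrist_force: [-0.3, -0.3, -0.3]
gripper_width: 0.0873
finger_force: 0.0
```

Emit:
{"api": "drive_tool", "payload": {
  "linear": [
    [1, -0.74, 0],
    [1, -0.74, 0],
    [1, -0.74, 0],
    [1, -0.74, 0],
    [0.5, -0.37, 0],
    [0, 0, 0],
    [0, 0, 0]
  ],
  "turn": [
    [0, 0, 0],
    [0, 0, 0],
    [0, 0, 0],
    [0, 0, 0],
    [0, 0, 0],
    [0, 0, 0],
    [0, 0, 0]
  ],
  "hand": [1, 1, 1, 1, 1, 1, 1]
}}

```text
time: 1.6
position: [0.4819, -0.4329, 0.2851]
tcp_rot: [[0.99, -0.141, -0.002], [-0.141, -0.99, 0.0], [-0.002, 0.0, -1.0]]
wrist_force: [0.1, 0.7, 0.0]
gripper_width: 0.0872
finger_force: 0.0
```

```bash
python3 - <<'E'
from h import *
o=env.get_obs()
for k in ['time','q','position','tcp_rot']: print(k,np.round(o[k],4).tolist())
c=cam('wrist'); np.savez('w1.npz',**c); save('w1.png',c['img'])
print(c['K'].tolist(),(-c['R'].T@c['t']).round(4),c['R'].round(3).tolist())
E
```

```text
time 1.6
q [-0.9034, 0.5014, 1.2962, -0.0013, 1.345, 0.809]
position [0.4819, -0.4329, 0.2851]
tcp_rot [[0.99, -0.1409, -0.0016], [-0.1409, -0.99, 0.0], [-0.0016, 0.0002, -1.0]]
[[393.1489795697638, 0.0, 315.0358546094368], [0.0, 393.1489795697638, 237.093194622125], [0.0, 0.0, 1.0]] [ 0.5588 -0.4442  0.4462] [[-0.14, -0.99, -0.0], [-0.95, 0.134, 0.282], [-0.279, 0.039, -0.959]]
```

View pics/w1.png

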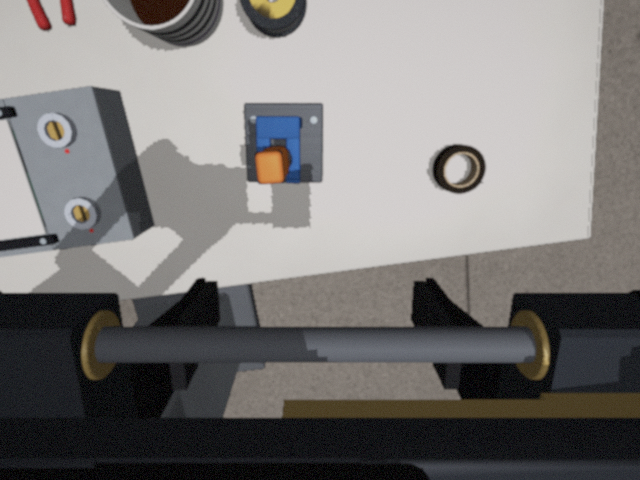

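The wrist view shows the rack foot square to the tool (yaw ≈ −0.14) and the handle top near (271,167). The fasteners are at about (55,131) and (81,213) with visible slots. I'll measure all of these.

```bash
cat > m2.py <<'E'
from h import *
for f in ['w1.npz','top0.npz']:
    c=dict(np.load(f)); w=cloud(c); im=c['img'].astype(int); r,g,b=im[...,0],im[...,1],im[...,2]; z=w[...,2]
    print(f)
    m=(r>150)&(b<90)&(z>.05)&(np.abs(w[...,0]-.535)<.05)&(np.abs(w[...,1]+.405)<.05)
    h=cv2.cvtColor(c['img'],cv2.COLOR_RGB2HSV)
    zt=np.nanmedian(z[m]); 
    mm=m&(h[...,2]>215)
    v,u=np.nonzero(mm&(np.abs(z-.156)<.006)); P=np.array([atz(c,a,d,.156)[:2] for a,d in zip(u,v)])
    print(' handle top n',len(P),cv2.minAreaRect(P.astype(np.float32)),P.mean(0),'z',z[m].max())
    # foot: dark grey, low
    m=(np.abs(w[...,0]-.54)<.08)&(np.abs(w[...,1]+.41)<.08)&(z<.03)&(im.sum(-1)<330)&(im.sum(-1)>60)
    n,l,s,ce=cv2.connectedComponentsWithStats(m.astype(np.uint8)); k=1+s[1:,4].argmax()
    v,u=np.nonzero(l==k); P=np.array([atz(c,a,d,.006)[:2] for a,d in zip(u,v)]); print(' foot',cv2.minAreaRect(P.astype(np.float32)))
    # fork blue at z .08
    m=(b>r+40)&(np.abs(w[...,0]-.54)<.06)&(np.abs(w[...,1]+.41)<.06)&(np.abs(z-.08)<.012)
    v,u=np.nonzero(m); P=np.array([atz(c,a,d,.08)[:2] for a,d in zip(u,v)])
    print(' fork',cv2.minAreaRect(P.astype(np.float32)))
    # brass slots
    hh,ss,vv=h[...,0],h[...,1],h[...,2]
    for fx in (.505,.585):
        d=np.hypot(w[...,0]-fx,w[...,1]+.206)<.016
        m=d&(ss>90)&(hh>10)&(hh<35)
        v,u=np.nonzero(m); P=np.array([atz(c,a,e,.0658)[:2] for a,e in zip(u,v)])
        if len(P)>3:
            C=np.cov(P.T); e,V=np.linalg.eigh(C); print(' brass',len(P),P.mean(0).round(4),cv2.minAreaRect(P.astype(np.float32)))
        m=d&(im.min(-1)>150)
        v,u=np.nonzero(m); P=np.array([atz(c,a,e,.0705)[:2] for a,e in zip(u,v)])
        if len(P)>5: (cx,cy),R=cv2.minEnclosingCircle(P.astype(np.float32)); print(' bezel',cx,cy,R,P.mean(0))
    m=(z>.045)&(z<.08)&(w[...,0]>.44)&(w[...,0]<.65)&(w[...,1]>-.26)&(w[...,1]<.05); print(' housing',cv2.minAreaRect(w[m][:,:2].astype(np.float32)))
c=dict(np.load('w1.npz'))
A=cv2.resize(c['img'][105:240,20:130],(480,589),interpolation=cv2.INTER_CUBIC)
B=cv2.resize(c['img'][95:190,240:328],(320,345),interpolation=cv2.INTER_CUBIC); B=np.vstack([B,np.zeros((244,320,3),np.uint8)])
save('crop2.png',np.hstack([A,B]))
E
python3 m2.py
```

```text
w1.npzTraceback (most recent call last):
  File "m2.py", line 10, in <module>
    print(' handle top n',len(P),cv2.minAreaRect(P.astype(np.float32)),P.mean(0),'z',z[m].max())
                                 ~~~~~~~~~~~~~~~^^^^^^^^^^^^^^^^^^^^^^
cv2.error: OpenCV(4.12.0) /io/opencv/modules/imgproc/src/convhull.cpp:143: error: (-215:Assertion failed) total >= 0 && (depth == CV_32F || depth == CV_32S) in function 'convexHull'
```

```bash
sed -i 's/mm=m&(h\[...,2\]>215)/mm=m\&(h[...,2]>0.85*h[...,2][m].max())/; s/np.abs(z-.156)<.006/np.abs(z-.156)<.01/' m2.py; python3 m2.py
```

```text
w1.npz
 handle top n 678 ((0.5315593481063843, -0.40663591027259827), (0.01724729873239994, 0.021364673972129822), 86.65595245361328) [ 0.5316147  -0.40664757] z 0.1574199986345767
 foot ((0.5408827066421509, -0.40623193979263306), (0.08288795500993729, 0.08176302909851074), 81.96964263916016)
 fork ((0.5391089916229248, -0.40758034586906433), (0.03960559889674187, 0.058803409337997437), 81.35161590576172)
 brass 169 [ 0.5049 -0.2021] ((0.50482577085495, -0.20236338675022125), (0.013690986670553684, 0.014244522899389267), 72.71562194824219)
 bezel 0.5059496164321899 -0.2042146921157837 0.015048650093376637 [ 0.51183618 -0.20156236]
 brass 212 [ 0.5851 -0.2024] ((0.5847481489181519, -0.20206360518932343), (0.01376370619982481, 0.015018684789538383), 71.67781066894531)
 bezel 0.5847188234329224 -0.20486827194690704 0.015550250187516212 [ 0.58492326 -0.20581143]
 housing ((0.5446502566337585, -0.1728469729423523), (0.1444581300020218, 0.150450199842453), 89.56934356689453)
top0.npz
 handle top n 76 ((0.5310257077217102, -0.40624967217445374), (0.014773761853575706, 0.018992170691490173)
[... 173 characters left out ...]
13281)
 fork ((0.5391327142715454, -0.40784764289855957), (0.03978355601429939, 0.059177737683057785), 82.50173950195312)
 brass 33 [ 0.5056 -0.2036] ((0.5054591298103333, -0.204119011759758), (0.011361775919795036, 0.013726712204515934), 0.07529056817293167)
 bezel 0.5053943991661072 -0.2042938768863678 0.015044404193758965 [ 0.50530215 -0.20468583]
 brass 37 [ 0.5859 -0.2037] ((0.5865588784217834, -0.20341140031814575), (0.013826271519064903, 0.01373389270156622), 0.4802081882953644)
 bezel 0.5854992866516113 -0.20471563935279846 0.014936736784875393 [ 0.58626917 -0.20429354]
 housing ((0.5457849502563477, -0.10930760204792023), (0.27118778228759766, 0.1500338464975357), 89.61365509033203)
```

View pics/crop2.png

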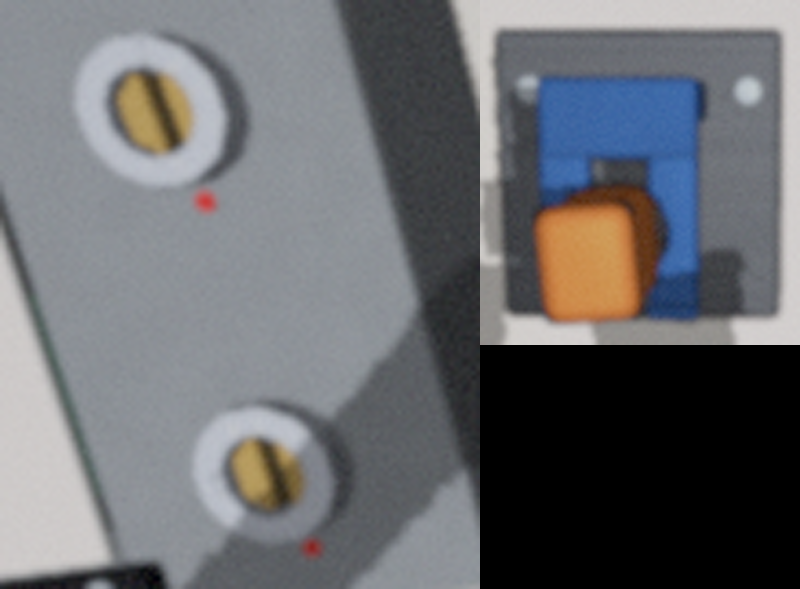

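Both bezels agree across the two cameras: near (0.5055,−0.2043) and far (0.585,−0.2048), with housing yaw ≈ −0.007. The crop shows the slots leaning anticlockwise of the housing's x by about 0.03 (far) and 0.13 (near). The screwdriver's yaw is about −0.058 at (0.5316,−0.4066).

Emit:
{"api": "drive_tool", "payload": {
  "linear": [
    [0, 0, 0],
    [0.8, -0.49, 0],
    [0.8, -0.49, 0.6],
    [0, 0, 1],
    [0, 0, 1],
    [0, 0, 0.9],
    [0, 0, 0],
    [0, 0, 0]
  ],
  "turn": [
    [0, 0, -0.55],
    [0, 0, 0],
    [0, 0, 0],
    [0, 0, 0],
    [0, 0, 0],
    [0, 0, 0],
    [0, 0, 0],
    [0, 0, 0]
  ],
  "hand": [1, 1, 0.2, 0.2, 0.2, 0.2, 0.2, 0.2]
}}

```text
time: 2.45
position: [0.5314, -0.4074, 0.1807]
tcp_rot: [[0.998, -0.061, -0.001], [-0.061, -0.998, 0.0], [-0.001, -0.0, -1.0]]
wrist_force: [0.6, -0.5, 0.4]
gripper_width: 0.0537
finger_force: 0.0
```

Emit:
{"api": "drive_tool", "payload": {
  "linear": [
    [0, -0.03, 0.8],
    [0, 0, 0.8],
    [0, 0, 0.8],
    [0, 0, 0.4],
    [0, 0, 0],
    [0, 0, 0],
    [0, 0, 0],
    [0, 0, 0]
  ],
  "turn": [
    [0, 0, 0],
    [0, 0, 0],
    [0, 0, 0],
    [0, 0, 0],
    [0, 0, 0],
    [0, 0, 0],
    [0, 0, 0],
    [0, 0, 0]
  ],
  "hand": [0.2, 0.2, 0.2, 0.2, 0.2, -1, -1, -1],
  "newtons": 40
}}

```text
time: 3.25
position: [0.5332, -0.406, 0.0982]
tcp_rot: [[0.998, -0.059, 0.002], [-0.059, -0.998, -0.002], [0.002, 0.002, -1.0]]
wrist_force: [-0.5, 0.4, 0.6]
gripper_width: 0.0355
finger_force: 0.0
```

Emit:
{"api": "drive_tool", "payload": {
  "linear": [
    [0, 0, 0],
    [0, 0, 0],
    [0, 0, 0],
    [0, 0, 0]
  ],
  "turn": [
    [0, 0, 0],
    [0, 0, 0],
    [0, 0, 0],
    [0, 0, 0]
  ],
  "hand": [-1, -1, -1, -1]
}}

```text
time: 3.65
position: [0.5327, -0.4054, 0.0971]
tcp_rot: [[0.998, -0.059, 0.001], [-0.059, -0.998, -0.001], [0.001, 0.001, -1.0]]
wrist_force: [-0.6, 1.2, 3.0]
gripper_width: 0.0201
finger_force: 40.0
```

Emit:
{"api": "drive_tool", "payload": {
  "linear": [
    [0, 0, -0.3],
    [0, 0, -0.6],
    [0, 0, -0.9],
    [0, 0, -0.9],
    [0, 0, -0.3],
    [0, 0, 0],
    [0, 0, 0]
  ],
  "turn": [
    [0, 0, 0],
    [0, 0, 0],
    [0, 0, 0],
    [0, 0, 0],
    [0, 0, 0],
    [0, 0, 0],
    [0, 0, 0]
  ],
  "hand": [-1, -1, -1, -1, -1, -1, -1]
}}

```text
time: 4.35
position: [0.5318, -0.4046, 0.1855]
tcp_rot: [[0.998, -0.059, -0.001], [-0.059, -0.998, 0.002], [-0.002, -0.001, -1.0]]
wrist_force: [-0.7, 0.7, -1.1]
gripper_width: 0.0199
finger_force: 40.0
```

Emit:
{"api": "drive_tool", "payload": {
  "linear": [
    [0, 0, 0],
    [0, 0, 0],
    [-0.09, -0.95, 0],
    [-0.09, -0.95, 0],
    [-0.09, -0.95, 0],
    [-0.09, -0.95, 0],
    [-0.09, -0.95, 0],
    [0, 0, 0]
  ],
  "turn": [
    [0, 0, -0.6],
    [0, 0, -0.6],
    [0, 0, 0],
    [0, 0, 0],
    [0, 0, 0],
    [0, 0, 0],
    [0, 0, 0],
    [0, 0, 0]
  ],
  "hand": [-1, -1, -1, -1, -1, -1, -1, -1]
}}

```text
time: 5.15
position: [0.499, -0.2602, 0.1844]
tcp_rot: [[0.992, 0.123, -0.007], [0.123, -0.992, 0.006], [-0.006, -0.007, -1.0]]
wrist_force: [0.1, 0.3, -1.6]
gripper_width: 0.0199
finger_force: 40.0
```

```bash
python3 - <<'E'
from h import *
c=cam('wrist'); np.savez('w2.npz',**c)
o=env.get_obs(); print(o['time'],np.round(o['position'],4),np.round(o['tcp_rot'],3).tolist(),np.round(o['wrist_force'],1))
t=cam('scene'); np.savez('s2.npz',**t)
u,v=200,150
# locate: project expected points
K=c['K']
for P in [(.5055,-.2043,.0705),(.585,-.2048,.0705)]:
    q=c['R']@np.array(P)+c['t']; print(K@q/q[2])
save('w2.png',c['img'])
E
```

```text
5.2 [ 0.5004 -0.2628  0.1848] [[0.992, 0.123, -0.004], [0.123, -0.992, 0.003], [-0.003, -0.004, -1.0]] [-0.4  0.3 -1.2]
[239.21066778 214.04971805   1.        ]
[248.33094207  97.63825959   1.        ]
```

View pics/w2.png

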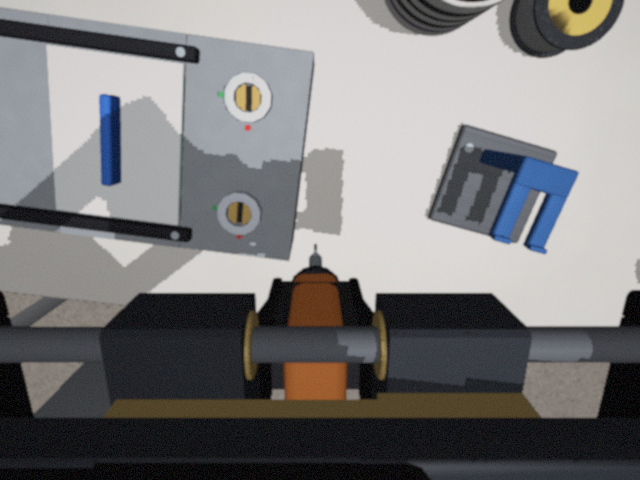

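The projected fastener positions land right on the bezels at (239,213) and (248,98). The blade tip shows at about (315,247), and the red and green dots mark the locked and free directions. I'll measure slot angles and the blade offset from this picture.

```bash
python3 - <<'E'
from h import *
c=dict(np.load('w2.npz')); im=c['img'].astype(int); w=cloud(c); K=c['K']
def proj(P): q=c['R']@np.array(P)+c['t']; return (K@q/q[2])[:2]
ex=np.array([.992,.123]); 
for nm,P in [('near',(.5055,-.2043)),('far',(.585,-.2048))]:
    # rectify patch at head plane z=.0658
    N=121; s=.0002; g=(np.arange(N)-60)*s
    X,Y=np.meshgrid(g,g,indexing='ij')
    uv=np.array([[proj((P[0]+x,P[1]+y,.0658)) for y in g] for x in g]).astype(np.float32)
    pat=cv2.remap(c['img'],uv[...,0],uv[...,1],cv2.INTER_LINEAR).astype(float)
    hsv=cv2.cvtColor(pat.astype(np.uint8),cv2.COLOR_RGB2HSV)
    br=(hsv[...,1]>80)&(hsv[...,2]>90)&(np.hypot(X,Y)<.012); cx,cy=X[br].mean(),Y[br].mean()
    v=pat.sum(-1); best=[]
    for a in np.arange(-.6,1.2,.02):
      for off in np.arange(-.003,.0031,.0003):
        d=-(X-cx)*np.sin(a)+(Y-cy)*np.cos(a)-off; l=(X-cx)*np.cos(a)+(Y-cy)*np.sin(a)
        best.append((v[(np.abs(d)<.0014)&(np.abs(l)<.006)].mean(),a,off))
    best.sort(); print(nm,'brass c',P[0]+cx,P[1]+cy,[tuple(np.round(b,4)) for b in best[:4]])
    # bezel outer by white in .0705
# housing yaw by edge of cover/green line: rails
v,u=np.mgrid[0:480,0:640]
# red/green dots
hs=cv2.cvtColor(c['img'],cv2.COLOR_RGB2HSV)
for nm,m in [('red',((hs[...,0]<8)|(hs[...,0]>172))&(hs[...,1]>120)),('green',(hs[...,0]>45)&(hs[...,0]<85)&(hs[...,1]>90))]:
    m=m&(u>200)&(u<300)&(v<250); n,l,s,ce=cv2.connectedComponentsWithStats(m.astype(np.uint8))
    for k in range(1,n):
        if s[k,4]>4: print(nm,s[k,4],ce[k],atz(c,*ce[k],.0605)[:2])
o=np.array([.5004,-.2628,.1848]); R=np.array([[.992,.123,-.004],[.123,-.992,.003],[-.003,-.004,-1]])
tip=o+R[:,2]*.072*-1*-1; print('exp tip',tip,proj(tip)); 
for d in (-.02,-.012,.0): print(proj(o+R[:,2]*(.072+d)))
A=cv2.resize(c['img'][225:300,265:365],(800,600),interpolation=cv2.INTER_CUBIC); save('c3.png',A)
E
```

```text
near brass c 0.5049117707267143 -0.20286161719549642 [(np.float64(117.6), np.float64(0.02), np.float64(-0.0006)), (np.float64(117.7679), np.float64(0.0), np.float64(-0.0006)), (np.float64(117.957), np.float64(0.04), np.float64(-0.0006)), (np.float64(118.0345), np.float64(-0.02), np.float64(-0.0006))]
far brass c 0.5852371623105644 -0.20329725455743466 [(np.float64(183.744), np.float64(0.08), np.float64(-0.0006)), (np.float64(183.7655), np.float64(0.06), np.float64(-0.0006)), (np.float64(184.0238), np.float64(0.04), np.float64(-0.0006)), (np.float64(184.6702), np.float64(0.1), np.float64(-0.0006))]
red 18 [247.11111111 127.27777778] [ 0.56569417 -0.20371424]
red 9 [238.55555556 236.66666667] [ 0.48530664 -0.20328322]
green 18 [220.66666667  94.        ] [ 0.58529287 -0.18413269]
green 14 [214.28571429 207.5       ] [ 0.50554256 -0.18387543]
exp tip [ 0.500112 -0.262584  0.1128  ] [318.96171363 249.53942433]
[319.16185245 260.44593014]
[319.07784614 255.86803105]
[318.96171363 249.53942433]
```

View pics/c3.png

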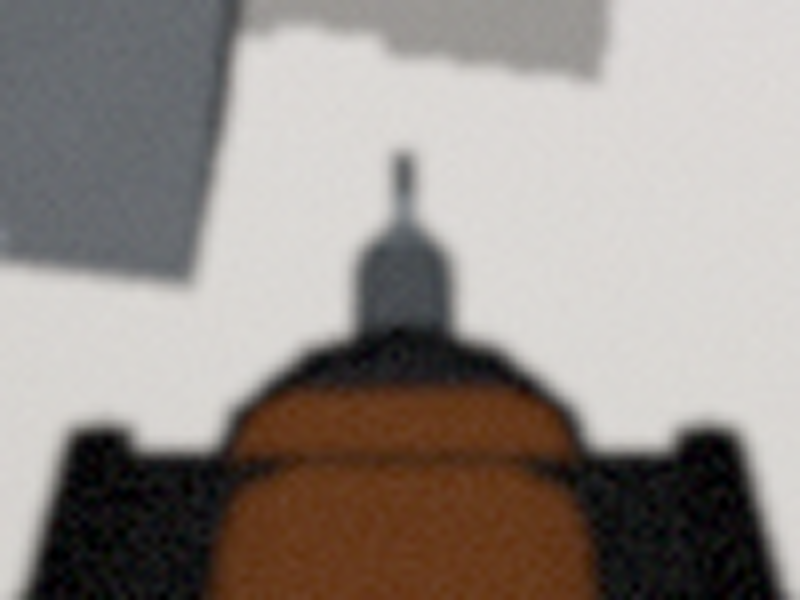

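The blade sits centred between the fingers, and its front corner falls where a tip on the TCP axis, 72 mm below, would put it. The slots measure about 0.02 (near) and 0.07 (far) in world yaw, so I'll use yaw 0.05 for both, within the blade's play.

Emit:
{"api": "drive_tool", "payload": {
  "linear": [
    [0, 0, 0],
    [0.13, -0.98, 0],
    [0.13, -0.98, 0.2],
    [0, 0, 0.6],
    [0, 0, 0.46],
    [0, 0, 0],
    [0, 0, 0],
    [0, 0, 0]
  ],
  "turn": [
    [0, 0, 0.49],
    [0, 0, 0],
    [0, 0, 0],
    [0, 0, 0],
    [0, 0, 0],
    [0, 0, 0],
    [0, 0, 0],
    [0, 0, 0]
  ],
  "hand": [-1, -1, -1, -1, -1, -1, -1, -1]
}}

```text
time: 6.05
position: [0.5075, -0.2073, 0.1492]
tcp_rot: [[0.999, 0.046, 0.001], [0.046, -0.999, -0.001], [0.001, 0.001, -1.0]]
wrist_force: [0.7, 1.0, -0.8]
gripper_width: 0.0198
finger_force: 40.0
```

```bash
python3 - <<'E'
from h import *
P=[];Y=[]
for i in range(4):
    c=cam('wrist'); o=env.get_obs(); P.append(o['position']); Y.append(np.arctan2(o['tcp_rot'][1][0],o['tcp_rot'][0][0]))
P=np.array(P); print(P.round(4).tolist(),P.mean(0),np.round(Y,3)); np.savez('w3.npz',**c)
print(np.round(o['tcp_rot'],4).tolist(),np.round(o['wrist_force'],2),o['time'])
K=c['K']
def proj(P): q=c['R']@np.array(P)+c['t']; return (K@q/q[2])[:2]
m=P[2:].mean(0); print('tip',proj(m-[0,0,.072]),'near',proj((.5053,-.2038,.0705)))
A=c['img'][150:330,200:440]; save('c4.png',cv2.resize(A,(800,600),interpolation=cv2.INTER_CUBIC))
E
```

```text
[[0.5075, -0.2072, 0.1493], [0.5074, -0.2071, 0.1494], [0.5073, -0.2069, 0.1494], [0.5072, -0.2067, 0.1493]] [ 0.50736451 -0.20697683  0.14935422] [0.047 0.047 0.047 0.047]
[[0.9989, 0.047, 0.0011], [0.047, -0.9989, -0.0007], [0.0011, 0.0008, -1.0]] [-0.55 -0.43 -0.51] 6.25
tip [313.97973727 251.43055567] near [309.17303017 250.78259391]
```

View pics/c4.png

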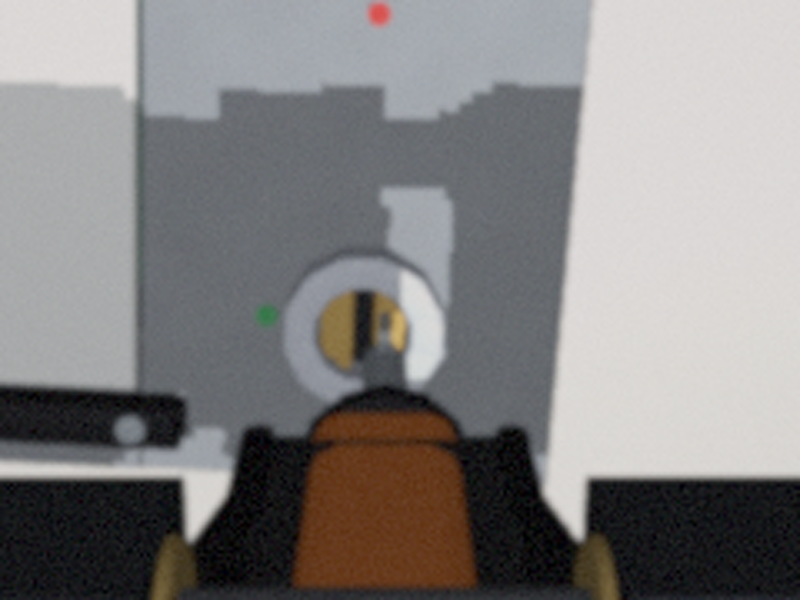

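The slot shows at crop column 363 and the blade at 385, so the blade must shift about 4 mm toward tool −y. The arm is still creeping toward its target, so I'll integrate the commands to see where it will settle.

```bash
python3 - <<'E'
from h import *
from scipy.spatial.transform import Rotation as Ro
p=np.array([.1707,-.6005,.2216]); R=Ro.from_matrix([[.9619,.2732,-.0002],[.2732,-.9619,.0022],[.0004,-.0022,-1]])
z=[0,0,0]
rows=[([0,0,-.7],.93)]*3+[([1,-.74,0],0)]*9+[([.5,-.37,0],0)]+[(z,-.55),([.8,-.49,0],0),([.8,-.49,.6],0),([0,0,2.9],0),([0,-.03,.8],0),([0,0,2.0],0),([0,0,-3.0],0),(z,-1.2)]+[([-.09,-.95,0],0)]*5+[(z,.49),([.26,-1.96,1.26],0)]
for l,t in rows:
    p=p+R.apply(np.array(l)*.03); R=R*Ro.from_rotvec([0,0,.15*t])
print(p,np.arctan2(*R.as_matrix()[[1,0],0]))
cs=[]
for i in range(6): cs.append(cam('wrist'));
o=env.get_obs(); print(np.round(o['position'],4),np.round(o['q'],4),o['time'])
E
```

```text
[ 0.506785   -0.20547843  0.14860399] 0.047233768830304654
[ 0.5069 -0.2063  0.1489] [-0.5907  0.5244  1.7004 -0.      0.9166  0.9327] 6.55
```

Emit:
{"api": "drive_tool", "payload": {
  "linear": [
    [-0.02, -0.085, 0],
    [0, 0, 0],
    [0, 0, 0],
    [0, 0, 0.15],
    [0, 0, 0.15],
    [0, 0, 0.12],
    [0, 0, 0],
    [0, 0, 0]
  ],
  "turn": [
    [0, 0, 0.1],
    [0, 0, 0],
    [0, 0, 0],
    [0, 0, 0],
    [0, 0, 0],
    [0, 0, 0],
    [0, 0, 0],
    [0, 0, 0]
  ],
  "hand": [-1, -1, -1, -1, -1, -1, -1, -1]
}}

```text
time: 7.35
position: [0.5061, -0.2038, 0.1359]
tcp_rot: [[0.999, 0.032, -0.0], [0.032, -0.999, 0.0], [-0.0, -0.0, -1.0]]
wrist_force: [-0.4, 0.1, -0.9]
gripper_width: 0.0198
finger_force: 40.0
```

Emit:
{"api": "drive_tool", "payload": {
  "linear": [
    [0, 0, 0.08],
    [0, 0, 0],
    [0, 0, 0],
    [0, 0, 0]
  ],
  "turn": [
    [0, 0, 0],
    [0, 0, 0],
    [0, 0, 0],
    [0, 0, 0]
  ],
  "hand": [-1, -1, -1, -1]
}}

```text
time: 7.75
position: [0.5062, -0.2038, 0.1338]
tcp_rot: [[0.999, 0.032, 0.0], [0.032, -0.999, -0.0], [0.0, 0.0, -1.0]]
wrist_force: [0.1, 0.0, -1.5]
gripper_width: 0.0197
finger_force: 40.0
```

Emit:
{"api": "drive_tool", "payload": {
  "linear": [
    [0, 0, 0.08],
    [0, 0, 0],
    [0, 0, 0],
    [0, 0, 0]
  ],
  "turn": [
    [0, 0, 0],
    [0, 0, 0],
    [0, 0, 0],
    [0, 0, 0]
  ],
  "hand": [-1, -1, -1, -1]
}}

```text
time: 8.15
position: [0.5064, -0.2038, 0.1319]
tcp_rot: [[0.999, 0.032, 0.001], [0.032, -0.999, -0.0], [0.001, 0.0, -1.0]]
wrist_force: [-0.0, 1.1, 5.1]
gripper_width: 0.0197
finger_force: 40.0
```

Emit:
{"api": "drive_tool", "payload": {
  "linear": [
    [0, 0, 0],
    [0, 0, 0],
    [0, 0, 0],
    [0, 0, 0],
    [0, 0, 0],
    [0, 0, 0],
    [0, 0, 0],
    [0, 0, 0]
  ],
  "turn": [
    [0, 0, -0.4],
    [0, 0, -0.7],
    [0, 0, -0.7],
    [0, 0, -0.7],
    [0, 0, -0.7],
    [0, 0, -0.7],
    [0, 0, -0.7],
    [0, 0, 0]
  ],
  "hand": [-1, -1, -1, -1, -1, -1, -1, -1]
}}

```text
time: 8.95
position: [0.5058, -0.2023, 0.1319]
tcp_rot: [[0.75, 0.662, -0.001], [0.662, -0.75, 0.003], [0.001, -0.003, -1.0]]
wrist_force: [-0.8, 4.2, 7.1]
gripper_width: 0.0197
finger_force: 40.0
```

```bash
cat > st.py <<'E'
from h import *
o=env.get_obs()
print(round(o['time'],2),np.round(o['position'],4),'yaw',round(np.arctan2(o['tcp_rot'][1][0],o['tcp_rot'][0][0]),3),'F',np.round(o['wrist_force'],1),'T',np.round(o['torque'],3),'w',round(o['gripper_width'],4),'q',np.round(o['q'],2))
E
python3 st.py
```

```text
8.95 [ 0.5058 -0.2023  0.1319] yaw 0.723 F [-0.8  4.2  7.1] T [ 1.001  0.203 -0.068] w 0.0197 q [-0.59  0.55  1.72  0.    0.88  0.26]
```

Emit:
{"api": "drive_tool", "payload": {
  "linear": [
    [0, 0, 0],
    [0, 0, 0],
    [0, 0, 0],
    [0, 0, 0],
    [0, 0, 0],
    [0, 0, 0],
    [0, 0, 0],
    [0, 0, 0]
  ],
  "turn": [
    [0, 0, -0.7],
    [0, 0, -0.7],
    [0, 0, -0.7],
    [0, 0, -0.7],
    [0, 0, -0.7],
    [0, 0, -0.7],
    [0, 0, -0.7],
    [0, 0, -0.7]
  ],
  "hand": [-1, -1, -1, -1, -1, -1, -1, -1]
}}

```text
time: 9.75
position: [0.505, -0.2021, 0.1319]
tcp_rot: [[0.005, 1.0, -0.002], [1.0, -0.005, 0.003], [0.003, -0.002, -1.0]]
wrist_force: [-2.8, 3.9, 9.6]
gripper_width: 0.0196
finger_force: 40.0
```

Emit:
{"api": "drive_tool", "payload": {
  "linear": [
    [0, 0, 0],
    [0, 0, 0],
    [0, 0, 0]
  ],
  "turn": [
    [0, 0, -0.4],
    [0, 0, 0],
    [0, 0, 0]
  ],
  "hand": [-1, -1, -1]
}}

```text
time: 10.05
position: [0.505, -0.2021, 0.1318]
tcp_rot: [[-0.051, 0.999, -0.003], [0.999, 0.051, 0.003], [0.003, -0.002, -1.0]]
wrist_force: [-2.3, 4.0, 8.4]
gripper_width: 0.0202
finger_force: 40.0
```

```bash
python3 st.py
```

```text
10.05 [ 0.505  -0.2021  0.1318] yaw 1.622 F [-2.3  4.   8.4] T [ 0.901  0.477 -0.066] w 0.0202 q [-0.59  0.55  1.72  0.    0.88 -0.64]
```

Emit:
{"api": "drive_tool", "payload": {
  "linear": [
    [0, 0, 0],
    [0, 0, 0],
    [0, 0, 0]
  ],
  "turn": [
    [0, 0, -0.4],
    [0, 0, -0.4],
    [0, 0, 0]
  ],
  "hand": [-1, -1, -1]
}}

```text
time: 10.35
position: [0.5049, -0.2021, 0.1318]
tcp_rot: [[-0.171, 0.985, -0.003], [0.985, 0.171, 0.003], [0.004, -0.002, -1.0]]
wrist_force: [-2.6, 4.9, 8.0]
gripper_width: 0.0199
finger_force: 40.0
```

```bash
python3 st.py
```

```text
10.35 [ 0.5049 -0.2021  0.1318] yaw 1.743 F [-2.6  4.9  8. ] T [ 0.907  0.574 -0.06 ] w 0.0199 q [-0.59  0.55  1.72  0.    0.88 -0.76]
```

Emit:
{"api": "drive_tool", "payload": {
  "linear": [
    [0, 0, 0],
    [0, 0, 0],
    [0, 0, 0]
  ],
  "turn": [
    [0, 0, -0.3],
    [0, 0, -0.3],
    [0, 0, 0]
  ],
  "hand": [-1, -1, -1]
}}

```text
time: 10.65
position: [0.5048, -0.2021, 0.1318]
tcp_rot: [[-0.259, 0.966, -0.003], [0.966, 0.259, 0.003], [0.004, -0.002, -1.0]]
wrist_force: [-2.4, 3.3, 8.8]
gripper_width: 0.02
finger_force: 40.0
```

```bash
python3 st.py
```

```text
10.65 [ 0.5048 -0.2021  0.1318] yaw 1.832 F [-2.4  3.3  8.8] T [ 0.892  0.584 -0.088] w 0.02 q [-0.59  0.55  1.72  0.    0.88 -0.85]
```

Emit:
{"api": "drive_tool", "payload": {
  "linear": [
    [0, 0, 0],
    [0, 0, 0],
    [0, 0, 0]
  ],
  "turn": [
    [0, 0, -0.3],
    [0, 0, -0.3],
    [0, 0, 0]
  ],
  "hand": [-1, -1, -1]
}}

```text
time: 10.95
position: [0.5047, -0.2022, 0.1318]
tcp_rot: [[-0.344, 0.939, -0.003], [0.939, 0.344, 0.003], [0.004, -0.002, -1.0]]
wrist_force: [-3.3, 4.1, 9.4]
gripper_width: 0.0196
finger_force: 40.0
```

```bash
python3 st.py
```

```text
10.95 [ 0.5047 -0.2022  0.1318] yaw 1.922 F [-3.3  4.1  9.4] T [ 0.808  0.618 -0.176] w 0.0196 q [-0.59  0.55  1.72  0.    0.88 -0.94]
```

The torque has risen to 0.18 N m, which means the stop. I'll unload, lift out, swing the blade back and check the slot.

Emit:
{"api": "drive_tool", "payload": {
  "linear": [
    [0, 0, 0],
    [0, 0, 0],
    [0, 0, -0.3],
    [0, 0, -0.4],
    [0, 0, 0],
    [0, 0, 0],
    [0, 0, 0],
    [0, 0, 0]
  ],
  "turn": [
    [0, 0, 0.6],
    [0, 0, 0.6],
    [0, 0, 0],
    [0, 0, 0],
    [0, 0, 1],
    [0, 0, 1],
    [0, 0, 1],
    [0, 0, 1]
  ],
  "hand": [-1, -1, -1, -1, -1, -1, -1, -1]
}}

```text
time: 11.75
position: [0.5067, -0.2043, 0.1531]
tcp_rot: [[0.42, 0.908, 0.001], [0.908, -0.42, -0.001], [-0.0, 0.002, -1.0]]
wrist_force: [-0.3, -0.7, -1.2]
gripper_width: 0.0199
finger_force: 40.0
```

Emit:
{"api": "drive_tool", "payload": {
  "linear": [
    [0, 0, 0],
    [0, 0, 0],
    [0, 0, 0],
    [0, 0, 0],
    [0, 0, 0],
    [0, 0, 0],
    [0, 0, 0],
    [0, 0, 0]
  ],
  "turn": [
    [0, 0, 1],
    [0, 0, 1],
    [0, 0, 1],
    [0, 0, 1],
    [0, 0, 1],
    [0, 0, 1],
    [0, 0, 1],
    [0, 0, 0.27]
  ],
  "hand": [-1, -1, -1, -1, -1, -1, -1, -1]
}}

```text
time: 12.55
position: [0.5067, -0.2043, 0.1531]
tcp_rot: [[0.999, 0.05, 0.001], [0.05, -0.999, -0.001], [0.001, 0.001, -1.0]]
wrist_force: [-0.6, 0.2, -0.9]
gripper_width: 0.0198
finger_force: 40.0
```

```bash
python3 - <<'E'
from h import *
c=cam('wrist'); c=cam('wrist'); c=cam('wrist'); np.savez('w4.npz',**c)
A=c['img'][60:330,160:520]; save('c5.png',cv2.resize(A,(800,600),interpolation=cv2.INTER_CUBIC))
K=c['K']
def proj(P): q=c['R']@np.array(P)+c['t']; return (K@q/q[2])[:2]
o=env.get_obs(); print('tip',proj(np.array(o['position'])-[0,0,.072]),'near',proj((.506,-.2030,.0705)))
E
python3 st.py
```

```text
tip [313.99635585 251.4434342 ] near [312.18552883 247.14071114]
12.7 [ 0.5065 -0.2042  0.1529] yaw 0.054 F [-0.5 -0.3 -1.1] T [ 0.084  0.021 -0.018] w 0.0195 q [-0.59  0.52  1.7  -0.    0.92  0.93]
```

View pics/c5.png

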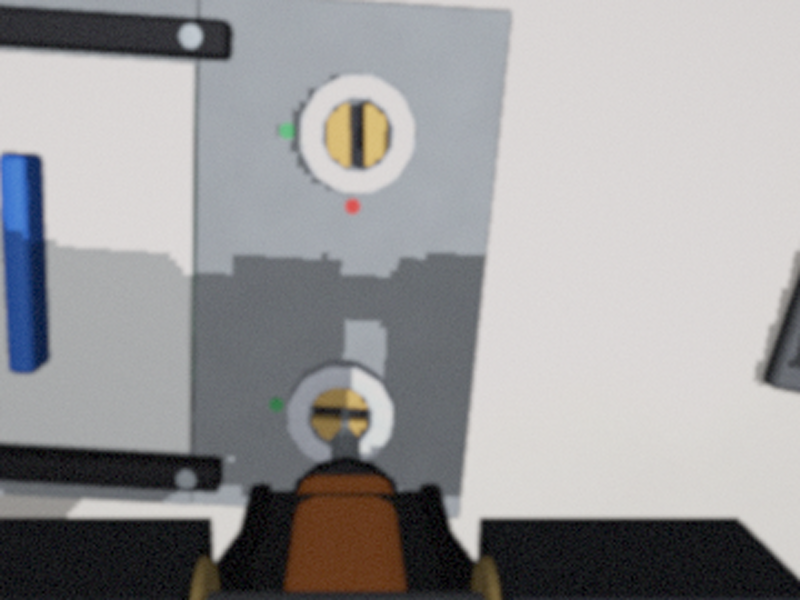

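The near slot now lies along y, toward its green dot, so that fastener is at its stop. The far slot at crop (357,134) stands at yaw ≈ 0.055. Moving there.

Emit:
{"api": "drive_tool", "payload": {
  "linear": [
    [0.66, 0.027, 0],
    [0.66, 0.027, 0],
    [0.67, 0.027, 0],
    [0.67, 0.027, 0],
    [0, 0, 0],
    [0, 0, 0],
    [0, 0, 0],
    [0, 0, 0]
  ],
  "turn": [
    [0, 0, 0],
    [0, 0, 0],
    [0, 0, 0],
    [0, 0, 0],
    [0, 0, 0],
    [0, 0, 0],
    [0, 0, 0],
    [0, 0, 0]
  ],
  "hand": [-1, -1, -1, -1, -1, -1, -1, -1]
}}

```text
time: 13.5
position: [0.585, -0.2028, 0.1523]
tcp_rot: [[0.999, 0.052, -0.001], [0.052, -0.999, 0.0], [-0.001, -0.001, -1.0]]
wrist_force: [1.0, -0.3, -0.4]
gripper_width: 0.0198
finger_force: 40.0
```

```bash
python3 - <<'E'
from h import *
c=cam('wrist'); c=cam('wrist'); np.savez('w5.npz',**c)
A=c['img'][180:280,250:383]; save('c6.png',cv2.resize(A,(800,600),interpolation=cv2.INTER_CUBIC))
K=c['K']
def proj(P): q=c['R']@np.array(P)+c['t']; return (K@q/q[2])[:2]
o=env.get_obs(); print('tip',proj(np.array(o['position'])-[0,0,.072]),'far',proj((.5857,-.2029,.0705)))
E
python3 st.py
```

```text
tip [314.36240641 250.93402437] far [314.43176511 245.55939651]
13.6 [ 0.5853 -0.2029  0.1524] yaw 0.052 F [-0.8 -0.6 -0.4] T [0.051 0.043 0.061] w 0.02 q [-0.51  0.6   1.51 -0.    1.03  1.01]
```

View pics/c6.png

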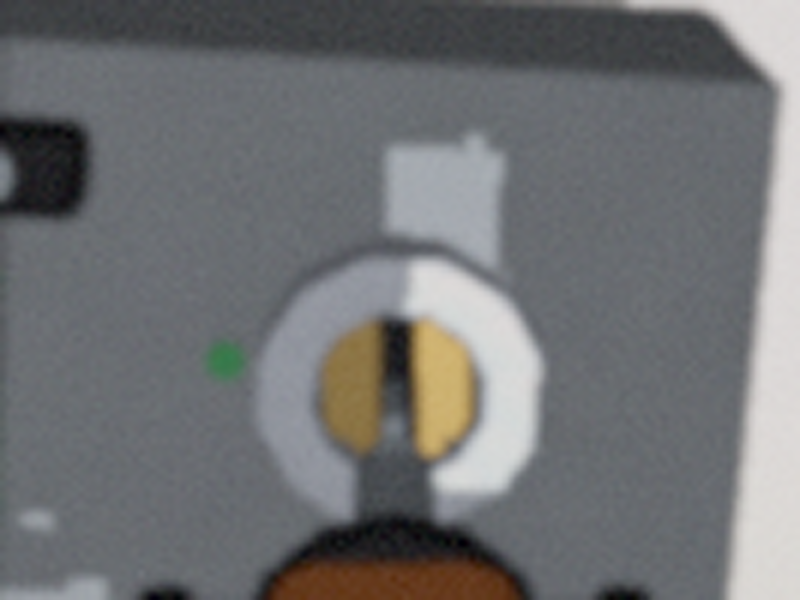

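The blade is lined up over the far slot: both are at column ≈396 and parallel. Descending.

Emit:
{"api": "drive_tool", "payload": {
  "linear": [
    [0, 0, 0.2],
    [0, 0, 0.2],
    [0, 0, 0.15],
    [0, 0, 0.1],
    [0, 0, 0.05],
    [0, 0, 0],
    [0, 0, 0],
    [0, 0, 0]
  ],
  "turn": [
    [0, 0, 0],
    [0, 0, 0],
    [0, 0, 0],
    [0, 0, 0],
    [0, 0, 0],
    [0, 0, 0],
    [0, 0, 0],
    [0, 0, 0]
  ],
  "hand": [-1, -1, -1, -1, -1, -1, -1, -1]
}}

```text
time: 14.4
position: [0.5856, -0.2027, 0.1319]
tcp_rot: [[0.999, 0.052, -0.001], [0.052, -0.999, 0.0], [-0.001, -0.0, -1.0]]
wrist_force: [-1.1, 1.0, 5.2]
gripper_width: 0.0198
finger_force: 40.0
```

```bash
python3 st.py
```

```text
14.4 [ 0.5856 -0.2027  0.1319] yaw 0.052 F [-1.1  1.   5.2] T [ 0.283  0.578 -0.032] w 0.0198 q [-0.51  0.63  1.53 -0.    0.99  1.01]
```

Emit:
{"api": "drive_tool", "payload": {
  "linear": [
    [0, 0, 0],
    [0, 0, 0],
    [0, 0, 0],
    [0, 0, 0],
    [0, 0, 0],
    [0, 0, 0],
    [0, 0, 0],
    [0, 0, 0]
  ],
  "turn": [
    [0, 0, -0.5],
    [0, 0, -0.8],
    [0, 0, -0.8],
    [0, 0, -0.8],
    [0, 0, -0.8],
    [0, 0, -0.8],
    [0, 0, -0.8],
    [0, 0, -0.8]
  ],
  "hand": [-1, -1, -1, -1, -1, -1, -1, -1]
}}

```text
time: 15.2
position: [0.5858, -0.2023, 0.1319]
tcp_rot: [[0.564, 0.826, -0.001], [0.826, -0.564, 0.001], [0.001, -0.001, -1.0]]
wrist_force: [-3.1, 1.2, 6.0]
gripper_width: 0.02
finger_force: 40.0
```

Emit:
{"api": "drive_tool", "payload": {
  "linear": [
    [0, 0, 0],
    [0, 0, 0],
    [0, 0, 0],
    [0, 0, 0],
    [0, 0, 0],
    [0, 0, 0],
    [0, 0, 0],
    [0, 0, 0]
  ],
  "turn": [
    [0, 0, -0.8],
    [0, 0, -0.8],
    [0, 0, -0.8],
    [0, 0, -0.8],
    [0, 0, -0.8],
    [0, 0, -0.8],
    [0, 0, -0.7],
    [0, 0, 0]
  ],
  "hand": [-1, -1, -1, -1, -1, -1, -1, -1]
}}

```text
time: 16.0
position: [0.5849, -0.2022, 0.1319]
tcp_rot: [[-0.221, 0.975, -0.003], [0.975, 0.221, 0.001], [0.002, -0.002, -1.0]]
wrist_force: [-3.8, 2.8, 6.3]
gripper_width: 0.0195
finger_force: 40.0
```

```bash
python3 st.py
```

```text
16.0 [ 0.5849 -0.2022  0.1319] yaw 1.794 F [-3.8  2.8  6.3] T [ 0.378  0.769 -0.046] w 0.0195 q [-0.51  0.63  1.53 -0.    0.99 -0.74]
```

Emit:
{"api": "drive_tool", "payload": {
  "linear": [
    [0, 0, 0],
    [0, 0, 0],
    [0, 0, 0]
  ],
  "turn": [
    [0, 0, -0.4],
    [0, 0, -0.4],
    [0, 0, 0]
  ],
  "hand": [-1, -1, -1]
}}

```text
time: 16.3
position: [0.5847, -0.2023, 0.1319]
tcp_rot: [[-0.335, 0.942, -0.003], [0.942, 0.335, 0.001], [0.002, -0.002, -1.0]]
wrist_force: [-4.8, 1.4, 6.4]
gripper_width: 0.02
finger_force: 40.0
```

```bash
python3 st.py
```

```text
16.3 [ 0.5847 -0.2023  0.1319] yaw 1.913 F [-4.8  1.4  6.4] T [ 0.371  0.838 -0.102] w 0.02 q [-0.51  0.63  1.53 -0.    0.99 -0.85]
```

Emit:
{"api": "drive_tool", "payload": {
  "linear": [
    [0, 0, 0],
    [0, 0, 0],
    [0, 0, 0]
  ],
  "turn": [
    [0, 0, -0.3],
    [0, 0, -0.3],
    [0, 0, 0]
  ],
  "hand": [-1, -1, -1]
}}

```text
time: 16.6
position: [0.5846, -0.2024, 0.1319]
tcp_rot: [[-0.418, 0.908, -0.003], [0.908, 0.418, 0.001], [0.002, -0.002, -1.0]]
wrist_force: [-3.6, 1.3, 7.4]
gripper_width: 0.02
finger_force: 40.0
```

```bash
python3 st.py
```

```text
16.6 [ 0.5846 -0.2024  0.1319] yaw 2.002 F [-3.6  1.3  7.4] T [ 0.26   0.885 -0.26 ] w 0.02 q [-0.51  0.63  1.53 -0.    0.99 -0.94]
```

Emit:
{"api": "drive_tool", "payload": {
  "linear": [
    [0, 0, 0],
    [0, 0, 0],
    [0, 0, -0.3],
    [0, 0, -0.4],
    [0, 0, 0],
    [0, 0, 0],
    [0, 0, 0],
    [0, 0, 0]
  ],
  "turn": [
    [0, 0, 0.8],
    [0, 0, 0.8],
    [0, 0, 0],
    [0, 0, 0],
    [0, 0, 1],
    [0, 0, 1],
    [0, 0, 1],
    [0, 0, 1]
  ],
  "hand": [-1, -1, -1, -1, -1, -1, -1, -1]
}}

```text
time: 17.4
position: [0.5868, -0.2033, 0.1533]
tcp_rot: [[0.401, 0.916, 0.002], [0.916, -0.401, -0.001], [-0.0, 0.002, -1.0]]
wrist_force: [-0.2, 0.1, -1.2]
gripper_width: 0.02
finger_force: 40.0
```

Emit:
{"api": "drive_tool", "payload": {
  "linear": [
    [0, 0, 0],
    [0, 0, 0],
    [0, 0, 0],
    [0, 0, 0],
    [0, 0, 0],
    [0, 0, 0],
    [0, 0, 0],
    [0, 0, 0]
  ],
  "turn": [
    [0, 0, 1],
    [0, 0, 1],
    [0, 0, 1],
    [0, 0, 1],
    [0, 0, 1],
    [0, 0, 1],
    [0, 0, 1],
    [0, 0, 0.43]
  ],
  "hand": [-1, -1, -1, -1, -1, -1, -1, -1]
}}

```text
time: 18.2
position: [0.5868, -0.2033, 0.1532]
tcp_rot: [[0.999, 0.045, 0.002], [0.045, -0.999, -0.001], [0.002, 0.001, -1.0]]
wrist_force: [0.3, -0.1, -1.1]
gripper_width: 0.0198
finger_force: 40.0
```

```bash
python3 - <<'E'
from h import *
c=cam('wrist'); c=cam('wrist'); np.savez('w6.npz',**c); K=c['K']
def proj(P): q=c['R']@np.array(P)+c['t']; return (K@q/q[2])[:2]
P0=(.5857,-.2029); N=121; g=(np.arange(N)-60)*.0002; X,Y=np.meshgrid(g,g,indexing='ij')
uv=np.array([[proj((P0[0]+x,P0[1]+y,.0658)) for y in g] for x in g]).astype(np.float32)
pat=cv2.remap(c['img'],uv[...,0],uv[...,1],cv2.INTER_LINEAR); hs=cv2.cvtColor(pat,cv2.COLOR_RGB2HSV)
br=(hs[...,1]>80)&(hs[...,2]>80)&(np.hypot(X,Y)<.009)
# print coarse ascii: rows +x top, cols +y left
for i in range(114,5,-6): print(''.join('#' if br[i,j] else '.' for j in range(114,5,-4)))
E
python3 st.py
```

```text
............................
............................
............................
.............#####..........
..........###########.......
.......################.....
......##################....
......###################...
.................#######....
............................
.................#######....
.....########....########...
.....########....#######....
......#######.....######....
.......#####.......###......
........###.........#.......
............................
............................
............................
18.3 [ 0.5867 -0.2032  0.1531] yaw 0.049 F [-0.8 -0.4 -0.9] T [0.051 0.011 0.036] w 0.0197 q [-0.51  0.6   1.51  0.    1.03  1.01]
```

The far slot now also runs along y, so both fasteners are at their stops. Carrying the screwdriver back over the rack.

Emit:
{"api": "drive_tool", "payload": {
  "linear": [
    [0, 0, -0.7],
    [0, 0, -0.7],
    [-0.13, 0.87, 0],
    [-0.13, 0.87, 0],
    [-0.13, 0.87, 0],
    [-0.13, 0.87, 0],
    [-0.13, 0.87, 0],
    [-0.13, 0.87, 0]
  ],
  "turn": [
    [0, 0, 0.53],
    [0, 0, 0.53],
    [0, 0, 0],
    [0, 0, 0],
    [0, 0, 0],
    [0, 0, 0],
    [0, 0, 0],
    [0, 0, 0]
  ],
  "hand": [-1, -1, -1, -1, -1, -1, -1, -1]
}}

```text
time: 19.1
position: [0.5453, -0.3571, 0.1949]
tcp_rot: [[0.994, -0.108, 0.001], [-0.108, -0.994, -0.001], [0.001, 0.001, -1.0]]
wrist_force: [0.2, 0.0, -0.3]
gripper_width: 0.02
finger_force: 40.0
```

Emit:
{"api": "drive_tool", "payload": {
  "linear": [
    [-0.13, 0.87, 0],
    [-0.13, 0.85, 0],
    [0, 0, 0],
    [0, 0, 0],
    [0, 0, 0],
    [0, 0, 0],
    [0, 0, 0],
    [0, 0, 0]
  ],
  "turn": [
    [0, 0, 0],
    [0, 0, 0],
    [0, 0, 0],
    [0, 0, 0],
    [0, 0, 0],
    [0, 0, 0],
    [0, 0, 0],
    [0, 0, 0]
  ],
  "hand": [-1, -1, -1, -1, -1, -1, -1, -1]
}}

```text
time: 19.9
position: [0.5322, -0.4056, 0.1945]
tcp_rot: [[0.994, -0.11, 0.0], [-0.11, -0.994, 0.0], [0.0, -0.0, -1.0]]
wrist_force: [-0.3, -0.8, -1.1]
gripper_width: 0.0195
finger_force: 40.0
```

```bash
python3 - <<'E'
from h import *
c=cam('wrist'); c=cam('wrist'); K=c['K']; np.savez('w7.npz',**c); im=c['img'].astype(int); w=cloud(c)
def proj(P): q=c['R']@np.array(P)+c['t']; return (K@q/q[2])[:2]
r,g,b=im[...,0],im[...,1],im[...,2]
m=(b>r+40)&(np.abs(w[...,2]-.08)<.02)&(np.abs(w[...,0]-.54)<.06)&(np.abs(w[...,1]+.407)<.05)
v,u=np.nonzero(m); print('fork px',m.sum(),u.min(),u.max(),v.min(),v.max())
P=np.array([atz(c,a,d,.08)[:2] for a,d in zip(u,v)],np.float32); print(cv2.minAreaRect(P))
p=np.array(env.get_obs()['position']); print('tip proj',proj(p-[0,0,.072]),'shank at +20',proj(p-[0,0,.052]))
# shank/blade column in rows just above fingers: dark non-blue pixels near u=315
for vv in range(236,266,4):
    row=im[vv,290:340]; print(vv,' '.join('%d,%d'%(a[0],a[2]) for a in row[10:42:2]))
E
python3 st.py
```

```text
fork px 3342 288 343 178 263
((0.5404213070869446, -0.4071609675884247), (0.038684457540512085, 0.062067657709121704), 81.60305786132812)
tip proj [314.53617009 251.41009377] shank at +20 [314.48349205 262.36730411]
236 41,116 34,112 41,106 56,75 66,72 67,71 64,73 66,72 66,73 66,74 66,73 65,71 53,79 32,103 36,112 43,117
240 33,111 42,112 39,94 62,72 61,68 64,70 64,68 64,68 63,68 59,65 67,71 61,67 50,83 40,110 46,118 40,115
244 42,114 34,109 34,90 63,72 63,62 61,64 61,67 69,75 70,78 63,66 59,67 55,63 46,82 35,108 33,111 41,116
248 38,113 44,114 101,121 187,180 189,183 174,167 161,155 114,116 108,112 174,169 192,186 186,180 118,131 35,110 36,114 41,115
252 46,117 39,110 127,138 212,206 219,213 219,213 201,196 143,145 137,142 201,196 220,214 213,209 128,139 43,113 40,114 45,117
256 42,108 33,101 126,138 211,207 209,204 145,143 80,84 75,84 79,83 75,82 142,140 199,193 125,138 36,109 33,111 41,113
260 36,114 48,116 148,154 213,208 190,186 82,88 72,82 72,77 72,77 71,79 83,87 174,170 127,140 37,106 36,105 42,107
264 203,199 198,194 211,206 219,212 188,182 75,80 63,71 62,68 62,71 69,76 77,82 172,169 186,186 178,180 177,177 168,172
20.0 [ 0.532  -0.4059  0.1944] yaw -0.111 F [-0.4 -0.3 -0.4] T [0.006 0.088 0.022] w 0.0198 q [-0.82  0.62  1.34  0.    1.18  0.86]
```

The numbers show the slot centre at column ≈314 and the blade at ≈315, about 0.5 mm apart. The fork position also agrees in x. Lowering in.

Emit:
{"api": "drive_tool", "payload": {
  "linear": [
    [0, 0, 0.6],
    [0, 0, 0.6],
    [0, 0, 0.6],
    [0, 0, 0.6],
    [0, 0, 0.4],
    [0, 0, 0.38],
    [0, 0, 0],
    [0, 0, 0]
  ],
  "turn": [
    [0, 0, 0],
    [0, 0, 0],
    [0, 0, 0],
    [0, 0, 0],
    [0, 0, 0],
    [0, 0, 0],
    [0, 0, 0],
    [0, 0, 0]
  ],
  "hand": [-1, -1, -1, -1, -1, -1, -1, -1]
}}

```text
time: 20.8
position: [0.532, -0.4065, 0.0991]
tcp_rot: [[0.994, -0.111, 0.0], [-0.111, -0.994, -0.0], [0.0, 0.0, -1.0]]
wrist_force: [-0.5, -0.2, -0.7]
gripper_width: 0.0202
finger_force: 40.0
```

Emit:
{"api": "drive_tool", "payload": {
  "linear": [
    [0, 0, 0.04],
    [0, 0, 0],
    [0, 0, 0]
  ],
  "turn": [
    [0, 0, 0],
    [0, 0, 0],
    [0, 0, 0]
  ],
  "hand": [-1, -1, -1]
}}

```text
time: 21.1
position: [0.5319, -0.4064, 0.0981]
tcp_rot: [[0.994, -0.111, 0.0], [-0.111, -0.994, -0.0], [0.0, 0.0, -1.0]]
wrist_force: [-0.3, -0.0, -0.6]
gripper_width: 0.0199
finger_force: 40.0
```

Emit:
{"api": "drive_tool", "payload": {
  "linear": [
    [0, 0, 0.04],
    [0, 0, 0],
    [0, 0, 0]
  ],
  "turn": [
    [0, 0, 0],
    [0, 0, 0],
    [0, 0, 0]
  ],
  "hand": [-1, -1, -1]
}}

```text
time: 21.4
position: [0.532, -0.4065, 0.097]
tcp_rot: [[0.994, -0.112, 0.001], [-0.112, -0.994, -0.0], [0.001, 0.0, -1.0]]
wrist_force: [0.4, 1.1, 1.6]
gripper_width: 0.0196
finger_force: 40.0
```

Contact: the collar is resting on the fork. Opening and rising straight up.

Emit:
{"api": "drive_tool", "payload": {
  "linear": [
    [0, 0, 0],
    [0, 0, 0],
    [0, 0, 0],
    [0, 0, 0],
    [0, 0, -0.4],
    [0, 0, -0.8],
    [0, 0, -0.9],
    [0, 0, -0.9]
  ],
  "turn": [
    [0, 0, 0],
    [0, 0, 0],
    [0, 0, 0],
    [0, 0, 0],
    [0, 0, 0],
    [0, 0, 0],
    [0, 0, 0],
    [0, 0, 0]
  ],
  "hand": [0, 0, 0, 0, 0, 0, 0, 0]
}}

```text
time: 22.2
position: [0.5318, -0.4063, 0.1882]
tcp_rot: [[0.994, -0.111, 0.0], [-0.111, -0.994, -0.0], [0.0, 0.0, -1.0]]
wrist_force: [0.2, -0.1, 0.0]
gripper_width: 0.0434
finger_force: 0.0
```

Emit:
{"api": "drive_tool", "payload": {
  "linear": [
    [0, 0, -0.9],
    [0, 0, -0.9],
    [0, 0, 0],
    [0, 0, 0]
  ],
  "turn": [
    [0, 0, 0],
    [0, 0, 0],
    [0, 0, 0],
    [0, 0, 0]
  ],
  "hand": [0, 0, 0, 0]
}}

```text
time: 22.6
position: [0.5319, -0.4064, 0.2416]
tcp_rot: [[0.994, -0.111, 0.001], [-0.111, -0.994, -0.001], [0.001, 0.001, -1.0]]
wrist_force: [-0.1, 0.7, 0.5]
gripper_width: 0.0433
finger_force: 0.0
```

```bash
cat > chk.py <<'E'
from h import *
c=cam('scene'); np.savez('schk.npz',**c); w=cloud(c); im=c['img'].astype(int); r,g,b=im[...,0],im[...,1],im[...,2]
m=(r>120)&(r>b+60)&(r>g+40)&(np.abs(w[...,0]-.532)<.05)&(np.abs(w[...,1]+.407)<.05)
q=w[m]; print('handle n',m.sum(),'z',np.percentile(q[:,2],[1,99]))
for lo,hi in [(.09,.11),(.11,.13),(.13,.15)]:
    s=q[(q[:,2]>lo)&(q[:,2]<hi)]; print(lo,s.mean(0).round(4),len(s))
c=cam('top'); w=cloud(c); im=c['img'].astype(int); r,g,b=im[...,0],im[...,1],im[...,2]
m=(r>150)&(b<90)&(w[...,2]>.05)&(np.abs(w[...,0]-.535)<.05)&(np.abs(w[...,1]+.405)<.05); print('top handle',np.median(w[m],0) if m.sum() else None,m.sum())
m=(b>r+50)&(b>g+25)&(w[...,2]>.06)&(np.abs(w[...,0]-.546)<.05)&(np.abs(w[...,1]+.07)<.09); print('ridge',w[m].mean(0) if m.sum() else None, m.sum())
E
python3 chk.py; python3 st.py; python3 - <<'E'
from h import *
c=dict(np.load('scene0.npz')); w=cloud(c); im=c['img'].astype(int); r,g,b=im[...,0],im[...,1],im[...,2]
m=(r>120)&(r>b+60)&(r>g+40)&(np.abs(w[...,0]-.532)<.05)&(np.abs(w[...,1]+.407)<.05)
q=w[m]; print('before n',m.sum(),'z',np.percentile(q[:,2],[1,99]))
for lo,hi in [(.09,.11),(.11,.13),(.13,.15)]:
    s=q[(q[:,2]>lo)&(q[:,2]<hi)]; print(lo,s.mean(0).round(4),len(s))
E
```

```text
handle n 41 z [0.15354249 0.15849284]
0.09 [nan nan nan] 0
0.11 [nan nan nan] 0
0.13 [nan nan nan] 0
top handle None 0
ridge [ 0.54440762 -0.11444848  0.0789146 ] 84
22.7 [ 0.5311 -0.4056  0.2394] yaw -0.112 F [-0.2 -0.3  0.3] T [-0.003  0.017  0.012] w 0.0433 q [-0.82  0.57  1.29 -0.    1.28  0.86]
before n 212 z [0.09470913 0.15827495]
0.09 [ 0.5291 -0.4168  0.1038] 19
0.11 [ 0.528  -0.417   0.1208] 62
0.13 [ 0.5286 -0.417   0.1396] 58chk.py:6: RuntimeWarning: Mean of empty slice.
  s=q[(q[:,2]>lo)&(q[:,2]<hi)]; print(lo,s.mean(0).round(4),len(s))
  ret = um.true_divide(
```

The handle top is at 0.153–0.158, and I'll recheck it once the arm is clear. Next, close the fingers and go to the near side of the ridge.

Emit:
{"api": "drive_tool", "payload": {
  "linear": [
    [0, 0, 0],
    [0.05, -0.95, 0],
    [0.05, -0.95, 0],
    [0.05, -0.95, 0],
    [0.05, -0.95, 0],
    [0.05, -0.95, 0],
    [0.05, -0.95, 0],
    [0.05, -0.95, 0]
  ],
  "turn": [
    [0, 0, -0.72],
    [0, 0, 0],
    [0, 0, 0],
    [0, 0, 0],
    [0, 0, 0],
    [0, 0, 0],
    [0, 0, 0],
    [0, 0, 0]
  ],
  "hand": [-1, -1, -1, -1, -1, -1, -1, -1],
  "newtons": 10
}}

```text
time: 23.5
position: [0.5421, -0.2052, 0.2388]
tcp_rot: [[1.0, -0.004, -0.003], [-0.004, -1.0, 0.002], [-0.003, -0.002, -1.0]]
wrist_force: [0.7, 0.5, 0.0]
gripper_width: 0.0008
finger_force: 0.0
```

Emit:
{"api": "drive_tool", "payload": {
  "linear": [
    [0.05, -0.95, 0],
    [0.05, -0.93, 0],
    [0, 0, 0.9],
    [0, 0, 0.9],
    [0, 0, 0.9],
    [0, 0, 0.8],
    [0, 0, 0],
    [0, 0, 0]
  ],
  "turn": [
    [0, 0, 0],
    [0, 0, 0],
    [0, 0, 0],
    [0, 0, 0],
    [0, 0, 0],
    [0, 0, 0],
    [0, 0, 0],
    [0, 0, 0]
  ],
  "hand": [-1, -1, -1, -1, -1, -1, -1, -1]
}}

```text
time: 24.3
position: [0.5456, -0.1501, 0.1346]
tcp_rot: [[1.0, -0.004, -0.003], [-0.004, -1.0, 0.001], [-0.003, -0.001, -1.0]]
wrist_force: [-0.1, 0.6, 0.3]
gripper_width: 0.001
finger_force: 0.0
```

```bash
python3 chk.py 2>/dev/null; python3 st.py
```

```text
handle n 195 z [0.10763678 0.1585844 ]
0.09 [ 0.5294 -0.4173  0.1081] 10
0.11 [ 0.528  -0.4177  0.1211] 58
0.13 [ 0.5278 -0.4174  0.1389] 54
top handle [ 0.53001971 -0.40735965  0.15650964] 81
ridge None 0
24.4 [ 0.5469 -0.1508  0.1363] yaw -0.004 F [ 0.1  0.  -0.3] T [ 0.062 -0.052  0.042] w 0.0005 q [-0.47  0.56  1.66  0.    0.91  1.11]
```

The screwdriver hangs upright, with its handle within about 1 mm of where it started. Descending beside the ridge.

Emit:
{"api": "drive_tool", "payload": {
  "linear": [
    [0, 0, 0.7],
    [0, 0, 0.7],
    [0, 0, 0.4],
    [0, 0, 0.3],
    [0, 0, 0],
    [0, 0, 0],
    [0, 0, 0]
  ],
  "turn": [
    [0, 0, 0],
    [0, 0, 0],
    [0, 0, 0],
    [0, 0, 0],
    [0, 0, 0],
    [0, 0, 0],
    [0, 0, 0]
  ],
  "hand": [-1, -1, -1, -1, -1, -1, -1]
}}

```text
time: 25.1
position: [0.5469, -0.1508, 0.0734]
tcp_rot: [[1.0, -0.004, 0.002], [-0.004, -1.0, -0.001], [0.002, 0.001, -1.0]]
wrist_force: [-0.0, -0.1, -0.6]
gripper_width: 0.0007
finger_force: 0.0
```

Emit:
{"api": "drive_tool", "payload": {
  "linear": [
    [0, 0, 0.08],
    [0, -0.4, 0],
    [0, -0.4, 0],
    [0, -0.4, 0],
    [0, -0.4, 0],
    [0, -0.4, 0],
    [0, -0.4, 0],
    [0, -0.4, 0]
  ],
  "turn": [
    [0, 0, 0],
    [0, 0, 0],
    [0, 0, 0],
    [0, 0, 0],
    [0, 0, 0],
    [0, 0, 0],
    [0, 0, 0],
    [0, 0, 0]
  ],
  "hand": [-1, -1, -1, -1, -1, -1, -1, -1]
}}

```text
time: 25.9
position: [0.5467, -0.0654, 0.0703]
tcp_rot: [[1.0, -0.003, 0.0], [-0.003, -1.0, -0.0], [0.0, 0.0, -1.0]]
wrist_force: [-0.6, -2.9, -0.1]
gripper_width: 0.0007
finger_force: 1.2
```

Emit:
{"api": "drive_tool", "payload": {
  "linear": [
    [0, -0.2, 0],
    [0, 0, 0],
    [0, 0, 0]
  ],
  "turn": [
    [0, 0, 0],
    [0, 0, 0],
    [0, 0, 0]
  ],
  "hand": [-1, -1, -1]
}}

```text
time: 26.2
position: [0.5463, -0.0599, 0.07]
tcp_rot: [[1.0, -0.004, -0.001], [-0.004, -1.0, 0.001], [-0.001, -0.001, -1.0]]
wrist_force: [-0.1, 0.1, 0.5]
gripper_width: 0.0002
finger_force: 0.0
```

The cover is sliding freely. Small steps now until the stop.

Emit:
{"api": "drive_tool", "payload": {
  "linear": [
    [0, -0.13, 0],
    [0, -0.13, 0],
    [0, 0, 0]
  ],
  "turn": [
    [0, 0, 0],
    [0, 0, 0],
    [0, 0, 0]
  ],
  "hand": [-1, -1, -1]
}}

```text
time: 26.5
position: [0.5465, -0.0524, 0.07]
tcp_rot: [[1.0, -0.004, -0.0], [-0.004, -1.0, 0.0], [-0.0, -0.0, -1.0]]
wrist_force: [0.0, 0.2, -1.0]
gripper_width: 0.0002
finger_force: 0.0
```

Emit:
{"api": "drive_tool", "payload": {
  "linear": [
    [0, -0.1, 0],
    [0, 0, 0]
  ],
  "turn": [
    [0, 0, 0],
    [0, 0, 0]
  ],
  "hand": [-1, -1]
}}

```text
time: 26.7
position: [0.5465, -0.0494, 0.0701]
tcp_rot: [[1.0, -0.004, -0.0], [-0.004, -1.0, 0.0], [-0.0, -0.0, -1.0]]
wrist_force: [-0.8, -0.9, -0.3]
gripper_width: 0.0007
finger_force: 0.2
```

Emit:
{"api": "drive_tool", "payload": {
  "linear": [
    [0, -0.1, 0],
    [0, -0.1, 0],
    [0, 0, 0]
  ],
  "turn": [
    [0, 0, 0],
    [0, 0, 0],
    [0, 0, 0]
  ],
  "hand": [-1, -1, -1]
}}

```text
time: 27.0
position: [0.5466, -0.0461, 0.0702]
tcp_rot: [[1.0, -0.001, -0.0], [-0.001, -1.0, -0.005], [-0.0, 0.005, -1.0]]
wrist_force: [-2.3, -11.0, -1.5]
gripper_width: 0.0006
finger_force: 5.2
```

Emit:
{"api": "drive_tool", "payload": {
  "linear": [
    [0, -0.1, 0],
    [0, 0, 0]
  ],
  "turn": [
    [0, 0, 0],
    [0, 0, 0]
  ],
  "hand": [-1, -1]
}}

```text
time: 27.2
position: [0.5467, -0.046, 0.0702]
tcp_rot: [[1.0, 0.001, -0.0], [0.001, -1.0, -0.009], [-0.0, 0.009, -1.0]]
wrist_force: [-4.0, -19.8, -1.9]
gripper_width: 0.0006
finger_force: 9.9
```

That is the stop: 20 N with no motion. Backing off, rising and checking.

Emit:
{"api": "drive_tool", "payload": {
  "linear": [
    [0, 0.3, 0],
    [0, 0.6, 0],
    [0, 0, -0.5],
    [0, 0, -1],
    [0, 0, -1],
    [0, 0, -1],
    [0, 0, -1],
    [0, 0, -1]
  ],
  "turn": [
    [0, 0, 0],
    [0, 0, 0],
    [0, 0, 0],
    [0, 0, 0],
    [0, 0, 0],
    [0, 0, 0],
    [0, 0, 0],
    [0, 0, 0]
  ],
  "hand": [-1, -1, -1, -1, -1, -1, -1, -1]
}}

```text
time: 28.0
position: [0.5463, -0.0668, 0.2364]
tcp_rot: [[1.0, -0.004, -0.0], [-0.004, -1.0, 0.001], [-0.0, -0.001, -1.0]]
wrist_force: [0.3, 0.6, -0.5]
gripper_width: 0.0006
finger_force: 0.0
```

Emit:
{"api": "drive_tool", "payload": {
  "linear": [
    [-1, 0.5, -0.5],
    [-1, 0.5, 0],
    [-1, 0.5, 0],
    [-1, 0.5, 0],
    [0, 0, 0],
    [0, 0, 0],
    [0, 0, 0],
    [0, 0, 0]
  ],
  "turn": [
    [0, 0, 0],
    [0, 0, 0],
    [0, 0, 0],
    [0, 0, 0],
    [0, 0, 0],
    [0, 0, 0],
    [0, 0, 0],
    [0, 0, 0]
  ],
  "hand": [-1, -1, -1, -1, -1, -1, -1, -1]
}}

```text
time: 28.8
position: [0.4274, -0.1269, 0.2502]
tcp_rot: [[1.0, -0.003, 0.001], [-0.003, -1.0, 0.0], [0.001, -0.0, -1.0]]
wrist_force: [0.4, 0.9, 0.7]
gripper_width: 0.0004
finger_force: 0.0
```

```bash
python3 chk.py 2>/dev/null; python3 st.py; python3 - <<'E'
from h import *
c=cam('top'); a=dict(np.load('top0.npz'))
w=cloud(c); im=c['img'].astype(int); r,g,b=im[...,0],im[...,1],im[...,2]
m=(b>r+50)&(b>g+25)&(np.abs(w[...,0]-.546)<.05)&(np.abs(w[...,1]+.04)<.1); print('ridge top',w[m].mean(0) if m.sum() else None,m.sum())
d=np.abs(im-a['img'].astype(int)).max(-1)
for n,(x0,x1,y0,y1) in dict(mug=(300,348,160,212),reel=(345,380,182,215),tape=(415,450,262,294),cutters=(255,282,140,198)).items(): print(n,(d[y0:y1,x0:x1]>60).sum(),np.median(d[y0:y1,x0:x1]))
c=cam('wrist'); w=cloud(c); im=c['img'].astype(int); r,g,b=im[...,0],im[...,1],im[...,2]
m=(b>r+50)&(b>g+25)&(np.abs(w[...,0]-.546)<.05)&(np.abs(w[...,1]+.04)<.1)&(w[...,2]>.072); print('ridge wrist',np.median(w[m],0) if m.sum() else None,m.sum())
E
```

```text
handle n 184 z [0.1063576  0.15801111]
0.09 [ 0.5276 -0.4176  0.1077] 11
0.11 [ 0.5286 -0.4178  0.1211] 50
0.13 [ 0.5282 -0.4176  0.1386] 49
top handle [ 0.52999094 -0.40751224  0.15609793] 81
ridge [ 0.54712768 -0.03476657  0.07940901] 96
28.9 [ 0.4271 -0.1269  0.25  ] yaw -0.003 F [0.9 0.  0.2] T [-0.053  0.009  0.008] w 0.0006 q [-0.54  0.25  1.83  0.    1.07  1.03]
ridge top [ 0.55088883 -0.04211443  0.07280851] 112
mug 0 8.0
reel 0 8.0
tape 0 8.0
cutters 0 8.0
ridge wrist [ 0.54705043 -0.0348503   0.07827536] 915
```

The ridge moved 80 mm, from −0.1144 to −0.0348. The tool is upright in the fork, the bystanders are unchanged, and the robot is clear of everything.

```bash
python3 -c "
from plant import env
print(env.hand_in())"
```

```text
the job is handed in; nothing more can be done
None
```

I turned both fasteners anticlockwise to their stops, pushed the cover fully open (about 80 mm) by its ridge after hanging the screwdriver upright in its fork again, left the bystanders where they were, and handed the job in at about 29 s.

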